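# Lay the piled medals back in their fitted plinths

### The arm

A 6-joint arm with a two-finger parallel gripper is mounted at the origin on a cart in front of the work surface, level with it; the furniture and walls round the work are solid. World frame = base frame: x ahead of the robot, y to its left, z up, the work surface at z = 0. Lengths are in mm, angles in rad, forces in N, time in s.
With the tool pointing down it reaches from about 350 to 875 mm from the base axis. Payload 4.2 kg.
Tool frame: the origin (TCP) lies midway between the tips of the shut fingers; the grasp point (between the pads) lies 19 mm behind it; z points along the fingers, y is the line along which they close (so a half turn about z gives the same grasp; the last joint's range is limited). The gripper opens to 85 mm and grips with 20 to 120 N. Pads are 22 mm wide; open, the fingers measure 114 mm over their backs; the gripper's body (76 mm by 85 mm) begins 54 mm behind the grasp point. The pads swing forward as they close: fully open they stand 13 mm farther back than shut.
Start: joints at [-1.005, 0.385, 0.008, 0, -1.194, -0.259], TCP at [188.772, -595.789, 231.312] pointing down, gripper open.
Joint ranges: [-3.14, 3.14], [-1.21, 2.06], [-1.07, 1.41], [-3.16, 2.05], [-2.99, -0.16], [-3.1, 3.1]. Speed limits (rad/s): [2.79, 2.79, 3.14, 3.14, 3.14, 3.14].

### API

Orientations are given as a unit quaternion [x, y, z, w].
In Python, from bench import * gives the robot as it stands.
- The arm moves only by the tool drive_tool, never from a script. Its argument "plan" is a list that holds one entry, the list of rows, each a list of 5 numbers: the closure, from -1 (fully open) to 1 (shut), then the shift along the world's x, y, z in mm, then the turn about the world's z in degrees. A call has 1 to 20 rows; each row shifts and turns the commanded pose from where the row before left it; what a row does not reach is not made up. A row lasts 1/12 s, in which the tool goes at most 41.7 mm and 7.16 degrees, less where a joint would pass 70% of its speed; a pose out of reach is approached as far as the arm can. A call is refused whole if a number of a shift passes 41.7 or a number of a turn 7.16, either way. A call with a gripper value outside its range is refused whole. The fingers move at their own pace and stop on an object; the grip force is fixed at half the most. Time passes only in rows, so rows that do not move let the fingers close. It gives the time, the measured TCP pose, the force, the opening and the grip force at its end, in the units of the state.
- read_state(): the state, without advancing time (a new reading comes with each control period).
- get_image(name): name is "scene" or "top" or "wrist"; returns (picture, depth): 384x512x3 uint8, red, green, blue; 384x512 float32, mm along the optical axis (not along the pixel's ray), 0 where there is no reading.
- camera_model(name): a dict with "fx", "fy", "cx", "cy" (pixels), "R" (3x3) and "t" (3): a world point X has camera coordinates R X + t; the wrist camera has in their place "mount" (4x4, takes a point from camera to tool coordinates, whose origin is the TCP and whose axes are the flange's). Camera axes: x right, y down, z forward; pixel columns grow to the right and rows downward; lengths in mm; the calibration is good to about 2 mm. A picture is of the moment at which its call begins: read the wrist's pose just before it. camera_model takes no time and is no camera call.
- job_done(): hands the job in; it is judged then, once.
The state is a dict: "clock": time; "joints": joint angles; "joint_vel": joint speeds; "joint_efforts": joint torques, N m; "position": TCP position; "ee_rot": TCP orientation; "contact_force": force on the tool from outside, world axes, zero at the start; "wrist_torque": the same for the moment, N m; "gripper_width": finger opening in mm; "grasp_force": force on a finger pad.
Only numpy, scipy, OpenCV 4.12 (cv2) and the standard library are available. Lean on these libraries where they do the work, as an engineer would, in place of code of your own. Each camera call takes 0.05 s, during which the arm holds its last target. There are 200 camera calls.

### The job

Someone has looked over the medal collection and left four medals piled up on the cork mat. Take the pile apart and lay each medal, face up, in the wooden plinth whose round recess was made for its size, lowering it in rather than dropping it, so that all four lie flat on the felt. Leave the ink bottle and the magnifying glass where they are.

Things in the scene. Friction and masses are not known exactly. Their poses are not given: they have to be found in the camera images.
- medal_blue: The smallest medal: blue enamel face with a silver-coloured rim, a flat round disc 29 mm in diameter and 10 mm thick, about 55 g. Starts on top of the pile, on the gold medal; piled medals are up to 3 mm off-centre. Origin: centre of its underside; z points up out of its face.
- medal_gold: The second smallest medal: yellow gold-coloured brass, a flat round disc 42 mm in diameter and 10 mm thick, about 110 g. Starts third from the bottom of the pile, on the silver medal; piled medals are up to 3 mm off-centre. Origin: centre of its underside; z points up out of its face.
- medal_silver: The second largest medal: silver-grey metal, a flat round disc 55 mm in diameter and 10 mm thick, about 190 g. Starts second from the bottom of the pile, on the bronze medal; piled medals are up to 3 mm off-centre. Origin: centre of its underside; z points up out of its face.
- medal_bronze: The largest medal: dark reddish-brown bronze, a flat round disc 68 mm in diameter and 10 mm thick, about 290 g. Starts at the bottom of the pile, on a round cork mat 94 mm across and 5 mm thick that lies on the table and does not move; piled medals are up to 3 mm off-centre. Origin: centre of its underside; z points up out of its face.
- plinth_s: Square wooden plinth 66 x 66 mm, 20 mm high, fixed to the table, for the 29 mm blue medal: in its top a round recess 38 mm across, 4 mm deep, lined with cream felt, lip bevelled 2 mm (a seated medal stands 6 mm out). Origin: centre of its underside, below the middle of the recess; recess floor 16 mm and top 20 mm above it, z up. A brass plate marks its -x side.
- plinth_m: Square wooden plinth 78 x 78 mm, 20 mm high, fixed to the table, for the 42 mm gold medal: in its top a round recess 51 mm across, 4 mm deep, lined with dark green felt, lip bevelled 2 mm (a seated medal stands 6 mm out). Origin: centre of its underside, below the middle of the recess; recess floor 16 mm and top 20 mm above it, z up. A brass plate marks its -x side.
- plinth_l: Square wooden plinth 90 x 90 mm, 20 mm high, fixed to the table, for the 55 mm silver medal: in its top a round recess 64 mm across, 4 mm deep, lined with dark blue felt, lip bevelled 2 mm (a seated medal stands 6 mm out). Origin: centre of its underside, below the middle of the recess; recess floor 16 mm and top 20 mm above it, z up. A brass plate marks its -x side.
- plinth_xl: Square wooden plinth 102 x 102 mm, 20 mm high, fixed to the table, for the 68 mm bronze medal: in its top a round recess 77 mm across, 4 mm deep, lined with dark red felt, lip bevelled 2 mm (a seated medal stands 6 mm out). Origin: centre of its underside, below the middle of the recess; recess floor 16 mm and top 20 mm above it, z up. A brass plate marks its -x side.
- magnifier: Bystander: magnifying glass with a dark handle, lying flat, 186 x 79 x 14 mm, loose. Origin: centre of its underside; x along its length.
- ink_bottle: Bystander: square dark blue ink bottle with a black screw cap, 49 x 49 mm and 57 mm high, standing loose among the plinths. Origin: centre of its underside; z up.

How it is judged (in metres and radians):
At the end, for the whole second after the job is handed in: Each of the four medals lies flat (within 0.04 rad) and face up on the floor of its own plinth's recess: its underside within 1.5 mm of the recess floor in height (not more than 2 mm below), its centre within 8 mm of the recess's; all released and at rest (horizontal distance between medal_blue and plinth_s below 0.008 m and z of medal_blue in the frame of plinth_s between 0.014 and 0.0175 m and angle between each of medal_blue, medal_gold, medal_silver, medal_bronze's own z axis and vertical below 0.04 rad and linear speed of each of medal_blue, medal_gold, medal_silver, medal_bronze below 0.02 m/s and contact force between the fingers and medal_blue below 0.05 N and horizontal distance between medal_gold and plinth_m below 0.008 m and z of medal_gold in the frame of plinth_m between 0.014 and 0.0175 m and contact force between the fingers and medal_gold below 0.05 N and horizontal distance between medal_silver and plinth_l below 0.008 m and z of medal_silver in the frame of plinth_l between 0.014 and 0.0175 m and contact force between the fingers and medal_silver below 0.05 N and horizontal distance between medal_bronze and plinth_xl below 0.008 m and z of medal_bronze in the frame of plinth_xl between 0.014 and 0.0175 m and contact force between the fingers and medal_bronze below 0.05 N); the robot touches nothing.
It fails at once if a medal is dropped: it moves faster than 0.5 m/s with no finger on it (a fall of more than about 12 mm) ((contact force between the fingers and medal_blue below 0.01 N and linear speed of medal_blue above 0.5 m/s) or (contact force between the fingers and medal_gold below 0.01 N and linear speed of medal_gold above 0.5 m/s) or (contact force between the fingers and medal_silver below 0.01 N and linear speed of medal_silver above 0.5 m/s) or (contact force between the fingers and medal_bronze below 0.01 N and linear speed of medal_bronze above 0.5 m/s)).
It fails at once if the magnifying glass is moved by more than 30 mm (distance of magnifier from where it was at the start of the episode above 0.03 m).
It fails at once if the ink bottle is moved by more than 30 mm or tipped by more than 0.3 rad (distance of ink_bottle from where it was at the start of the episode above 0.03 m or angle between ink_bottle's own z axis and vertical above 0.3 rad).
It also fails if it takes over 106 s, if anything falls off the work surface, if the arm or the gripper's body presses on something with over 40 N, if the wrist force passes 120 N, or if a joint passes its speed limit or range.

## Working session

There is one attempt and no reset: what is moved stays moved. The work goes in short steps, Python scripts to look and compute and a tool call to move; the robot and the scene stay as the last step left them, time stands still between calls to the robot, and variables do not carry over. Pictures are saved under pics/ and viewed, at most 14 in all, crops included, and the job is handed in when it is done.

Besides the shell and the picture viewer there is one more tool, called after "Emit:" by a JSON object that holds its "method" and its "body". drive_tool: Moves the arm, as the interface text tells. Its arguments: {"type":"object","properties":{"plan":{"type":"array"}},"required":["plan"]}

```bash
mkdir -p pics; cat > h.py <<'E'
from bench import *
import numpy as np, cv2, pickle
def snap(n,tag):
    s=read_state(); im,d=get_image(n); m=camera_model(n)
    pickle.dump((s,im,d,m),open(f'pics/{tag}.pkl','wb'))
    cv2.imwrite(f'pics/{tag}.png',im[:,:,::-1]); return s,im,d,m
E
python3 - <<'E'
from h import *
for n in ("top","scene"):
    s,im,d,m=snap(n,n+"0"); print(n,{k:np.round(v,3).tolist() for k,v in m.items()})
a=np.hstack([cv2.imread('pics/top0.png'),cv2.imread('pics/scene0.png')]);
print({k:np.round(v,3).tolist() for k,v in s.items()})
E
ls
```

```text
top {'fx': 390.423, 'fy': 390.423, 'cx': 257.048, 'cy': 193.086, 'R': [[0.023, -1.0, -0.021], [-0.99, -0.02, -0.139], [0.139, 0.024, -0.99]], 't': [-215.888, 534.26, 879.273]}
scene {'fx': 479.36, 'fy': 479.36, 'cx': 249.755, 'cy': 206.017, 'R': [[0.809, -0.588, -0.006], [-0.436, -0.592, -0.678], [0.395, 0.551, -0.735]], 't': [-570.018, 147.322, 1289.667]}
{'clock': 0.05, 'joints': [-1.005, 0.386, 0.007, -0.0, -1.194, -0.259], 'joint_vel': [0.0, -0.002, 0.001, 0.002, -0.001, -0.001], 'joint_efforts': [0.0, -39.368, 18.916, 4.206, -0.002, 0.0], 'position': [188.622, -595.267, 230.26], 'ee_rot': [-0.153, 0.988, 0.001, -0.0], 'contact_force': [-0.152, -1.227, -0.011], 'wrist_torque': [0.002, -0.006, 0.047], 'grasp_force': 0.0, 'gripper_width': 85.27}
h.py
pics
```

View pics/top0.png

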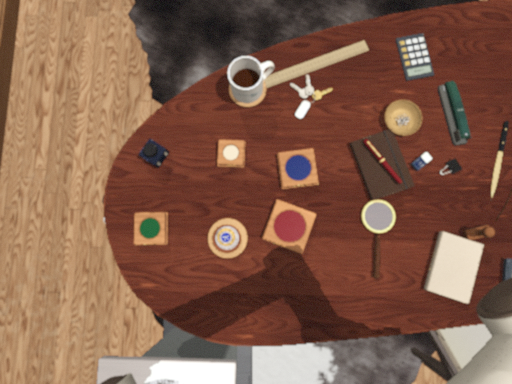

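View pics/scene0.png

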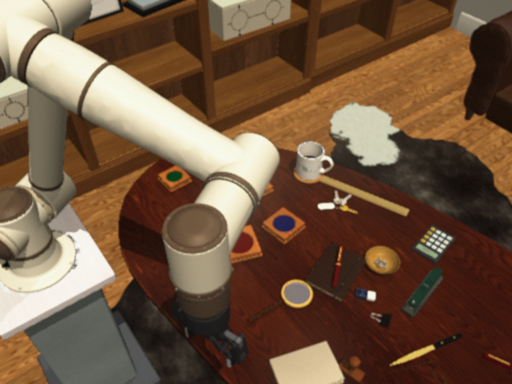

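The top view shows the plinths: small at (231,152), green/m (150,229), blue/l (298,168) and red/xl (289,225). The pile is at (228,238), the ink bottle at (154,152) and the magnifier at (378,217). In the scene view the arm hides the pile. Next I'll measure from the top view.

```bash
cat >> h.py <<'E'
def cam(s,m):
    """returns C (world cam centre), Rwc"""
    if 'R' in m: R=np.array(m['R']); return -R.T@np.array(m['t']),R.T
    from scipy.spatial.transform import Rotation as Q
    T=np.array(m['mount']); Rt=Q.from_quat(s['ee_rot']).as_matrix()
    return Rt@T[:3,3]+np.array(s['position']), Rt@T[:3,:3]
def ray(s,m,u,v,z):
    C,R=cam(s,m); r=R@np.array([(u-m['cx'])/m['fx'],(v-m['cy'])/m['fy'],1]); return C+r*(z-C[2])/r[2]
def dpt(s,m,d,u,v,w=1):
    C,R=cam(s,m); p=d[int(v)-w:int(v)+w+1,int(u)-w:int(u)+w+1]; z=np.median(p[p>0])
    return C+R@np.array([(u-m['cx'])/m['fx'],(v-m['cy'])/m['fy'],1])*z
E
python3 - <<'E'
from h import *
s,im,d,m=pickle.load(open('pics/top0.pkl','rb'))
for n,u,v,z in [('s',231,152,16),('m',150,229,16),('l',298,168,16),('xl',289,225,16),('pile',226,238,45),('ink',154,152,57),('mag',378,217,14),('table',200,190,0)]:
    print(n,ray(s,m,u,v,z).round(),dpt(s,m,d,u,v).round(1))
print({k:np.round(v,3).tolist() for k,v in camera_model('wrist').items()})
im=cv2.imread('pics/top0.png')[100:280,110:330]
cv2.imwrite('pics/c0.png',cv2.resize(im,None,fx=3.3,fy=3.3,interpolation=cv2.INTER_CUBIC))
E
```

```text
s [ 641. -138.   16.] [ 641.4 -137.9   14.5]
m [450.  48.  16.] [450.3  48.7  15.2]
l [ 604. -301.   16.] [ 605.  -301.1   13.7]
xl [ 467. -281.   16.] [ 467.1 -281.    14.1]
pile [ 432. -136.   45.] [ 432.5 -135.8   43.1]
ink [628.  38.  57.] [628.3  38.7  54.4]
mag [ 491. -491.   14.] [ 491.4 -493.4    4. ]
table [549. -64.   0.] [548.9 -63.4  -2.5]
{'fx': 291.174, 'fy': 291.174, 'cx': 253.399, 'cy': 189.774, 'mount': [[-0.0, -0.96, -0.278, 69.699], [1.0, -0.001, 0.001, -0.077], [-0.001, -0.278, 0.96, -142.673], [0.0, 0.0, 0.0, 1.0]]}
```

View pics/c0.png

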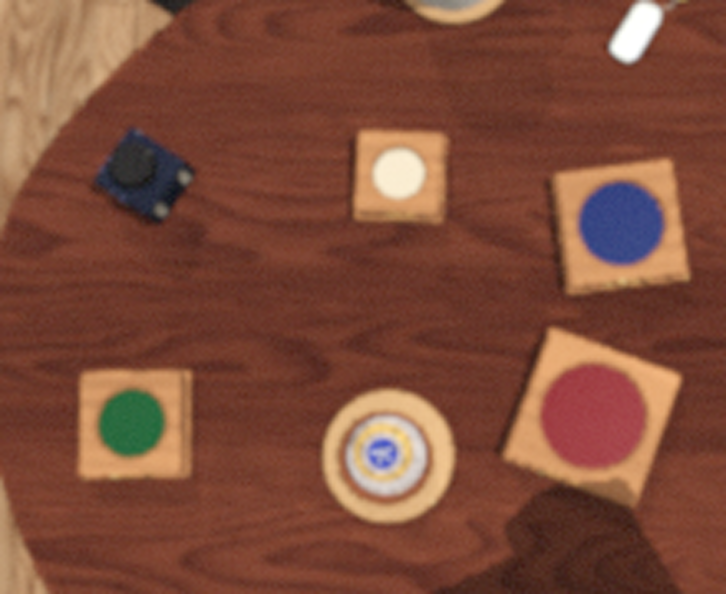

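The crop shows all four felt circles clearly. The pile sits at crop (383,453), slightly off-centre on its mat. I'll move above the pile for a wrist look.

Emit:
{"method": "drive_tool", "body": {"plan": "[[[-1,10,19,-2],[-1,20,38,-3],[-1,20,38,-3],[-1,20,38,-3],[-1,20,38,-3],[-1,20,38,-3],[-1,20,38,-3],[-1,20,38,-3],[-1,20,38,-3],[-1,20,38,-2],[-1,20,38,-2],[-1,20,38,0],[-1,13,22,0],[-1,0,0,0],[-1,0,0,0],[-1,0,0,0]].map]"}}

```text
drive_tool: Invalid argument: plan='[[[-1,10,19,-2],[-1,20,38,-3],[-1,20,38,-3],[-1,20,38,-3],[-1,20,38,-3],[-1,20,38,-3],[-1,20,38,-3],[-1,20,38,-3],[-1,20,38,-3],[-1,20,38,-2],[-1,20,38,-2],[-1,20,38,0],[-1,13,22,0],[-1,0,0,0],[-1,0,...(222 chars total, truncated) is not valid JSON
```

Emit:
{"method": "drive_tool", "body": {"plan": [[[-1,10,19,-2,0],[-1,20,38,-3,0],[-1,20,38,-3,0],[-1,20,38,-3,0],[-1,20,38,-3,0],[-1,20,38,-3,0],[-1,20,38,-3,0],[-1,20,38,-3,0],[-1,20,38,-3,0],[-1,20,38,-2,0],[-1,20,38,-2,0],[-1,20,38,0,0],[-1,13,22,0,0],[-1,0,0,0,0],[-1,0,0,0,0],[-1,0,0,0,0]]]}}

```text
clock: 1.43
position: [424.3, -150.0, 201.9]
ee_rot: [-0.153, 0.988, 0.0, -0.001]
contact_force: [0.2, 0.3, 0.2]
gripper_width: 85.0
grasp_force: 0.0
```

```bash
python3 - <<'E'
from h import *
s,im,d,m=snap("wrist","w0"); print(np.round(s['position'],1),np.round(s['ee_rot'],4),np.round(s['contact_force'],1),s['clock'])
E
```

```text
[ 424.3 -150.   201.9] [-1.529e-01  9.882e-01  2.000e-04 -5.000e-04] [0.2 0.3 0.2] 1.4333
```

View pics/w0.png

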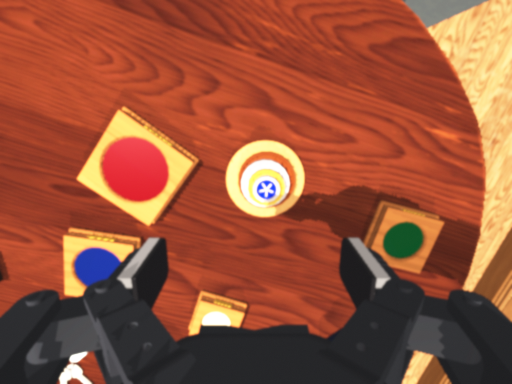

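The wrist view shows the pile at (266,188), red felt (135,169), blue felt (97,265), green felt (404,240), cream felt (216,318) and the fingertips at about (152,248) and (352,248).

```bash
cat >> h.py <<'E'
HSV={'s':((10,5,150),(40,110,255),16),'m':((45,90,30),(85,255,255),16),'l':((100,110,40),(130,255,255),16),'xl':((0,150,60),(6,255,255),16),
'blue':((100,80,60),(130,255,255),45)}
def felt(im,lo,hi,u,v,r):
    h=cv2.cvtColor(im,cv2.COLOR_RGB2HSV); k=cv2.inRange(h,np.array(lo),np.array(hi))
    if lo[0]==0: k|=cv2.inRange(h,np.array((172,lo[1],lo[2])),np.array((180,255,255)))
    b=np.zeros_like(k); cv2.circle(b,(int(u),int(v)),r,255,-1); k&=b
    cs=cv2.findContours(k,cv2.RETR_EXTERNAL,cv2.CHAIN_APPROX_NONE)[0]
    c=cv2.convexHull(max(cs,key=cv2.contourArea)); return cv2.fitEllipse(c)
E
python3 - <<'E'
from h import *
for tag,pts in (('w0',dict(m=(404,240),l=(97,265),xl=(135,169),blue=(266,188),s=(216,318))),('top0',dict(m=(150,229),l=(298,168),xl=(289,225),s=(231,152)))):
    s,im,d,m=pickle.load(open(f'pics/{tag}.pkl','rb'))
    for n,(u,v) in pts.items():
        lo,hi,z=HSV[n]
        e=felt(im,lo,hi,u,v,12 if n=='blue' else (40 if tag=='w0' else 20))
        p=ray(s,m,*e[0],z); px=m['fx']/(cam(s,m)[0][2]-z)
        print(tag,n,np.round(e[0],1),'diam',np.round(np.array(e[1])/px,1),p.round(1),'depth',dpt(s,m,d,*e[0],2).round(1))
s,im,d,m=pickle.load(open('pics/w0.pkl','rb'))
print('table',dpt(s,m,d,330,120,3).round(1), 'mat',dpt(s,m,d,266,212).round(1))
for u,v in((150,245),(160,245),(345,245),(352,245)): print('tip',dpt(s,m,d,u,v).round(1)-np.round(s['position'],1))
h=cv2.cvtColor(im,cv2.COLOR_RGB2HSV)
for v in range(135,222,3): print(v,h[v,266].tolist(),dpt(s,m,d,266,v,0).round(1)[2],end=' | ')
E
```

```text
w0 m [402.8 239.9] diam [36.7 45. ] [454.2  53.6  16. ] depth [453.9  53.   16.8]
w0 l [ 95.8 266. ] diam [40.9 50.2] [ 604.7 -302.5   16. ] depth [ 604.4 -302.3   16.4]
w0 xl [134.8 168.9] diam [68.4 76.8] [ 465.7 -279.8   16. ] depth [ 465.4 -279.5   16.7]
w0 blue [266.1 189.4] diam [18.4 19.3] [ 435.9 -131.9   45. ] depth [ 436.1 -131.8   44.4]
w0 s [215.6 321.5] diam [25.  32.6] [ 640.4 -135.    16. ] depth [ 640.  -135.    16.5]
top0 m [149.3 227.7] diam [43.9 45.1] [453.3  50.2  16. ] depth [453.3  50.7  14.5]
top0 l [297.8 167.3] diam [53.3 55.2] [ 606.3 -300.3   16. ] depth [ 606.5 -300.4   14.7]
top0 xl [288.5 225.3] diam [67.5 68. ] [ 466.3 -279.9   16. ] depth [ 466.5 -280.    14.1]
top0 s [230.4 152.1] diam [38.9 40.2] [ 640.9 -136.7   16. ] depth [ 641.2 -136.5   14.8]
table [346.3 -81.3  -2.2] mat [ 474.2 -117.5    4.6]
tip [  4.5 -47.   24.7]
tip [  4.9 -43.3  21.8]
tip [-19.8  38.5  19.6]
tip [-22.8  38.7  25.1]
135 [6, 189, 171] -1.3 | 138 [7, 186, 167] -1.9 | 141 [25, 112, 255] 4.4 | 144 [28, 86, 255] 4.8 | 147 [28, 88, 255] 4.2 | 150 [26, 105, 255] 4.7 | 153 [9, 198, 230] 16.2 | 156 [11, 198, 241] 14.5 | 159 [8, 89, 234] 15.9 | 162 [0, 1, 255] 24.3 | 165 [0, 0, 255] 22.5 | 168 [21, 23, 254] 28.8 | 171 [29, 148, 255] 35.2 | 174 [28, 118, 255] 34.9 | 177 [10, 3, 255] 45.5 | 180 [120, 74, 254] 42.2 | 183 [114, 225, 254] 43.3 | 186 [121, 75, 254] 44.1 | 189 [0, 0, 255] 45.9 | 192 [143, 4, 255] 44.5 | 195 [131, 11, 255] 44.6 | 198 [119, 119, 252] 44.8 | 201 [23, 44, 253] 43.9 | 204 [30, 121, 255] 35.9 | 207 [22, 97, 254] 15.7 | 210 [28, 87, 255] 5.6 | 213 [29, 84, 255] 5.8 | 216 [20, 137, 253] -2.8 | 219 [5, 183, 146] -1.5 |
```

Both views agree on heights and positions. Next I'll calibrate fingertip reach against opening from depth, while moving closer.

Emit:
{"method": "drive_tool", "body": {"plan": [[[0.2,4,6,-15,0],[0.2,4,6,-15,0],[0.2,4,6,-15,0],[0.2,0,0,-15,0],[0.2,0,0,0,0],[0.2,0,0,0,0],[0.2,0,0,0,0]]]}}

```text
clock: 2.07
position: [437.0, -132.8, 143.0]
ee_rot: [-0.152, 0.988, -0.0, 0.001]
contact_force: [-0.4, -0.4, -0.1]
gripper_width: 34.2
grasp_force: 0.0
```

```bash
cat >> h.py <<'E'
from scipy.spatial.transform import Rotation as Q
def cloud(s,m,d):
    C,R=cam(s,m); v,u=np.mgrid[:384,:512]
    P=np.stack([(u-m['cx'])/m['fx'],(v-m['cy'])/m['fy'],np.ones(u.shape)],-1)*d[...,None]
    return P@R.T+C
def fingers(s,m,d):
    P=cloud(s,m,d)-np.array(s['position']); T=P@Q.from_quat(s['ee_rot']).as_matrix()
    out=[]
    for sg in (-1,1):
        k=(d>0)&(abs(T[...,0])<16)&(T[...,1]*sg>0)&(T[...,1]*sg<62)&(T[...,2]>-45)&(T[...,2]<6)
        t=T[k]; out.append((len(t),np.percentile(t[:,2],[90,98,99.5]).round(1).tolist(),np.percentile(t[:,1]*sg,[1,50,99]).round(1).tolist()))
    return out
E
python3 - <<'E'
from h import *
s,im,d,m=pickle.load(open('pics/w0.pkl','rb')); print(s['gripper_width'],fingers(s,m,d))
s,im,d,m=snap("wrist","w1"); print(s['gripper_width'],np.round(s['position'],1),np.round(s['contact_force'],1)); print(fingers(s,m,d))
E
```

```text
85.0158955267619 [(1904, [-19.5, -15.0, -13.4], [42.2, 42.8, 55.9]), (1904, [-19.6, -15.0, -13.7], [42.3, 42.9, 56.1])]
34.21998621485057 [ 437.  -132.8  143. ] [-0.4 -0.4 -0.1]
[(1738, [-10.9, -5.3, -2.6], [16.9, 18.9, 36.3]), (1732, [-10.8, -5.4, -2.9], [17.0, 18.9, 35.9])]
```

View pics/w1.png

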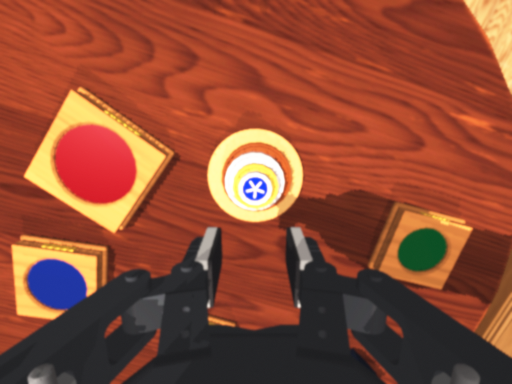

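The wrist view shows the pile at (255,188) between the open fingers. Fingertips sit 2.7 mm behind the TCP at 34 mm opening and 13.5 mm at 85 mm.

```bash
cat >> h.py <<'E'
def topdisc(s,m,d,z,u,v,r,tol=4):
    """centre of the blob whose depth height is above z-tol, near pixel"""
    P=cloud(s,m,d); k=((P[...,2]>z-tol)&(P[...,2]<z+6)&(d>0)).astype(np.uint8)*255
    b=np.zeros_like(k); cv2.circle(b,(int(u),int(v)),r,255,-1); k&=b
    k=cv2.medianBlur(k,3)
    c=cv2.convexHull(max(cv2.findContours(k,0,1)[0],key=cv2.contourArea)); e=cv2.fitEllipse(c)
    px=m['fx']/(cam(s,m)[0][2]-z); return np.round(e[0],1),np.round(np.array(e[1])/px,1),ray(s,m,*e[0],z).round(1),np.median(P[...,2][k>0]).round(1)
E
python3 - <<'E'
from h import *
for t in('w0','w1'):
    s,im,d,m=pickle.load(open(f'pics/{t}.pkl','rb')); u,v=((255,188),(266,188))[t=='w0']
    for z in (45,35,25,15): print(t,z,topdisc(s,m,d,z,u,v-(45-z)*.4,35))
    for n,u,v in (('m',422,249),('l',57,284),('xl',95,163)):
        lo,hi,z=HSV[n]; e=felt(im,lo,hi,u,v,48); print(n,ray(s,m,*e[0],z).round(1)) if t=='w1' else 0
E
```

```text
w0 45 (array([266.1, 188.5]), array([26.8, 27. ]), array([ 434.9, -132.2,   45. ]), np.float64(44.2))
w0 35 (array([265.8, 186.9]), array([38.6, 39.6]), array([ 435.9, -131.8,   35. ]), np.float64(34.4))
w0 25 (array([265. , 182.9]), array([51.1, 52.4]), array([ 434.1, -132.8,   25. ]), np.float64(24.2))
w0 15 (array([266.3, 179.3]), array([63.3, 65.2]), array([ 431.9, -131.6,   15. ]), np.float64(14.4))
w1 45 (array([254.9, 187.7]), array([26.7, 27. ]), array([ 435. , -132.1,   45. ]), np.float64(44.3))
w1 35 (array([255. , 185.7]), array([38.8, 39.7]), array([ 435.9, -131.7,   35. ]), np.float64(34.5))
w1 25 (array([254.3, 180.7]), array([51.3, 52.4]), array([ 434.2, -132.8,   25. ]), np.float64(24.3))
w1 15 (array([255.7, 176.3]), array([63.6, 64.3]), array([ 432. , -132.1,   15. ]), np.float64(14.3))
m [454.1  53.7  16. ]
l [ 608.  -298.4   16. ]
xl [ 465.6 -279.9   16. ]
```

Emit:
{"method": "drive_tool", "body": {"plan": [[[0.1,-1,0.5,-15,0],[0.1,-1,0.5,-20,0],[0.1,0,0,-20,0],[0.1,0,0,-20,0],[0.1,0,0,-12,0],[0.1,0,0,-10,0],[0.1,0,0,-6,0],[0.1,0,0,0,0],[0.1,0,0,0,0]]]}}

```text
clock: 2.87
position: [435.4, -131.2, 39.8]
ee_rot: [-0.153, 0.988, -0.0, 0.001]
contact_force: [0.4, 0.2, 0.3]
gripper_width: 38.6
grasp_force: 0.0
```

Emit:
{"method": "drive_tool", "body": {"plan": [[[0.1,0,0,-1.5,0],[0.1,0,0,0,0],[0.5,0,0,0,0],[0.7,0,0,0,0],[0.7,0,0,0,0],[0.7,0,0,0,0],[0.7,0,0,4,0],[0.7,0,0,8,0],[0.7,0,0,10,0],[0.7,0,0,0,0]]]}}

```text
clock: 3.7
position: [436.2, -131.0, 61.7]
ee_rot: [-0.153, 0.988, -0.0, 0.002]
contact_force: [0.9, -0.0, -1.0]
gripper_width: 25.6
grasp_force: 59.0
```

```bash
python3 - <<'E'
from h import *
s,im,d,m=snap("wrist","w2"); print(s['gripper_width'],np.round(s['position'],1),np.round(s['contact_force'],1)); print(fingers(s,m,d))
cv2.imwrite('pics/c1.png',cv2.resize(cv2.imread('pics/w2.png')[100:340,120:400],None,fx=2,fy=2))
E
```

```text
25.568184712967476 [ 436.2 -131.    61.7] [ 0.9 -0.  -1. ]
[(2767, [-4.7, -0.4, 2.0], [0.2, 12.7, 31.2]), (2770, [-4.7, -0.6, 2.2], [0.3, 12.8, 31.5])]
```

View pics/c1.png

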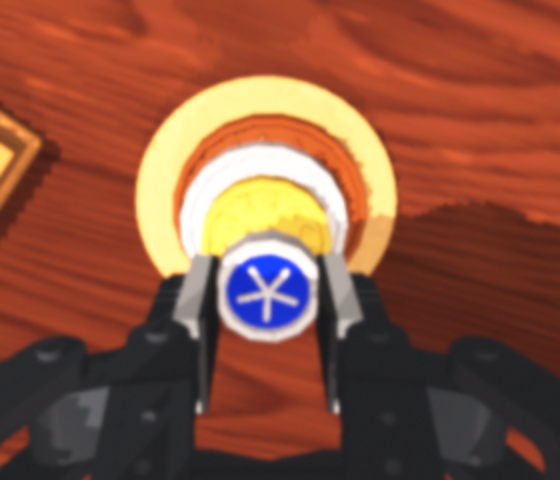

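The blue medal is held between the tips at crop (267,290) and looks level. The opening reads 25.6 rather than 29, so I'll check its pose in the tool frame from depth.

```bash
cat >> h.py <<'E'
def held(s,im,m,d,rad,zr=(-25,0)):
    P=cloud(s,m,d); T=(P-np.array(s['position']))@Q.from_quat(s['ee_rot']).as_matrix()
    sat=im.max(2)>70
    k=(d>0)&sat&(T[...,2]>zr[0])&(T[...,2]<zr[1])&(np.hypot(T[...,0],T[...,1])<rad+4)&(abs(T[...,1])<rad-3)
    t=T[k]; A=np.c_[t[:,:2],np.ones(len(t))]; q=np.linalg.lstsq(A,t[:,2],rcond=None)[0]
    for _ in range(5):
        g=abs(t[:,2]-A@q)<1.2; q=np.linalg.lstsq(A[g],t[g,2],rcond=None)[0]
    tt=t[g]; return dict(n=len(tt),z0=q[2].round(1),tilt=q[:2].round(3),xr=np.percentile(tt[:,0],[.5,99.5]).round(1),yr=np.percentile(tt[:,1],[.5,99.5]).round(1))
E
python3 - <<'E'
from h import *
s,im,d,m=pickle.load(open('pics/w2.pkl','rb')); print(held(s,im,m,d,14.5,(-14,4)))
P=cloud(s,m,d); T=(P-np.array(s['position']))@Q.from_quat(s['ee_rot']).as_matrix()
for v in range(210,285,6): print(v,T[v,253].round(1),im[v,253])
print(T[245,214:295:5].round(1).tolist())
E
```

```text
{'n': 1732, 'z0': np.float64(-5.4), 'tilt': array([0.003, 0.004]), 'xr': array([-13.6,  14. ]), 'yr': array([-11.2,  11.3])}
210 [ 7.  -0.2 28.4] [255 254 119]
216 [13.9 -0.2  0.3] [182 161 148]
222 [13.7 -0.2 -7.3] [255 253 252]
228 [ 9.4 -0.2 -4.9] [ 59  84 253]
234 [ 6.5 -0.2 -5.8] [ 25  66 254]
240 [ 2.9 -0.2 -5.3] [ 44  57 193]
246 [-0.4 -0.2 -5.6] [232 219 213]
252 [-3.4 -0.2 -6.6] [217 201 206]
258 [-7.3 -0.2 -5.8] [218 203 210]
264 [-11.5  -0.2  -4.6] [126 122 187]
270 [-57.5  -0.3  64.3] [201 161 151]
276 [-62.2  -0.3  63.2] [161  64  40]
282 [-67.9  -0.3  63.4] [157  61  39]
[[10.1, -17.5, -25.1], [11.0, -15.1, -27.0], [10.2, -13.1, -25.3], [0.9, -12.5, -7.0], [0.2, -10.1, -5.6], [0.1, -7.5, -5.5], [-0.0, -4.9, -5.3], [-0.0, -2.3, -5.2], [0.7, 0.3, -6.7], [0.1, 2.9, -5.4], [0.2, 5.5, -5.7], [0.5, 8.1, -6.2], [0.0, 10.7, -5.3], [3.1, 12.7, -11.4], [10.6, 13.5, -26.3], [9.8, 15.9, -24.6], [9.7, 18.2, -24.5]]
```

The medal is centred and level in the grip. Carrying it to the small plinth, hovering slightly beyond so the felt stays visible.

Emit:
{"method": "drive_tool", "body": {"plan": [[[0.7,0,0,15,0],[0.7,10,0,20,0],[0.7,25,-1,20,0],[0.7,30,-1,5,0],[0.7,30,-1,0,0],[0.7,30,-1,0,0],[0.7,30,-1,0,0],[0.7,30,0,0,0],[0.7,25,0,0,0],[0.7,12,0,0,0],[0.7,4,0,0,0],[0.7,0,0,0,0],[0.7,0,0,0,0],[0.7,0,0,0,0]]]}}

```text
clock: 4.92
position: [659.6, -136.0, 119.6]
ee_rot: [-0.153, 0.988, 0.0, -0.001]
contact_force: [0.1, -0.8, -1.9]
gripper_width: 25.2
grasp_force: 59.1
```

```bash
python3 - <<'E'
from h import *
s,im,d,m=snap("wrist","w3"); print(s['gripper_width'],np.round(s['position'],1),np.round(s['contact_force'],1))
C,R=cam(s,m); q=R.T@(np.array([640.5,-136,16])-C); u,v=q[:2]/q[2]*m['fx']+[m['cx'],m['cy']]; print(u,v)
lo,hi,z=HSV['s']; e=felt(im,lo,hi,u,v,38); print(np.round(e,1) if 0 else e, ray(s,m,*e[0],16).round(1), dpt(s,m,d,*e[0],2).round(1))
# square top by depth
print(topdisc(s,m,d,20,u,v,60,2))
E
```

```text
25.22791302245425 [ 659.6 -136.   119.6] [ 0.1 -0.8 -1.9]
259.8543273402813 167.71639462187264
((261.57769775390625, 169.76637268066406), (43.77092361450195, 44.75398254394531), 82.20591735839844) [ 641.8 -134.    16. ] [ 641.6 -134.1   16.7]
(array([260.6, 168.2]), array([74.7, 79. ]), array([ 639.9, -135.7,   20. ]), np.float64(20.0))
```

View pics/w3.png

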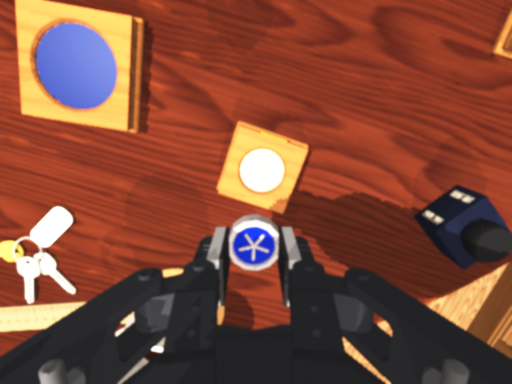

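Cream felt is clearly visible at (262,170), and the blue medal is held level at (254,244). Target TCP is about (642,-133.5).

Emit:
{"method": "drive_tool", "body": {"plan": [[[0.7,-6,1,-12,0],[0.7,-6,1,-18,0],[0.7,-4,0.5,-18,0],[0.7,-1.5,0,-18,0],[0.7,0,0,-14,0],[0.7,0,0,-8,0],[0.7,0,0,-4,0],[0.7,0,0,-2,0],[0.7,0,0,0,0],[0.7,0,0,0,0]]]}}

```text
clock: 5.8
position: [644.0, -133.5, 26.7]
ee_rot: [-0.153, 0.988, -0.0, 0.001]
contact_force: [1.2, 0.2, -0.0]
gripper_width: 25.6
grasp_force: 59.1
```

Emit:
{"method": "drive_tool", "body": {"plan": [[[0.7,-1.5,0,-2,0],[0.7,0,0,-2,0],[0.7,0,0,-1.5,0],[0.7,0,0,-0.8,0],[0.7,0,0,0,0],[0.7,0,0,0,0]]]}}

```text
clock: 6.3
position: [641.9, -133.5, 20.1]
ee_rot: [-0.153, 0.988, -0.0, 0.0]
contact_force: [-2.7, 0.7, 4.5]
gripper_width: 25.2
grasp_force: 61.6
```

Emit:
{"method": "drive_tool", "body": {"plan": [[[0.3,0,0,0,0],[0.1,0,0,0,0],[0.05,0,0,0,0],[0.05,0,0,0,0],[0.05,0,0,6,0],[0.05,0,0,15,0],[0.05,0,0,25,0],[0.05,0,0,30,0],[0.05,0,0,25,0],[0.05,0,0,0,0],[0.05,0,0,0,0]]]}}

```text
clock: 7.22
position: [643.0, -133.5, 123.0]
ee_rot: [-0.153, 0.988, -0.0, 0.002]
contact_force: [-0.0, 0.7, -0.4]
gripper_width: 40.9
grasp_force: 0.0
```

```bash
python3 - <<'E'
from h import *
s,im,d,m=snap("wrist","w4"); print(s['gripper_width'],np.round(s['position'],1),np.round(s['contact_force'],1))
C,R=cam(s,m); q=R.T@(np.array([641.8,-134,16])-C); u,v=q[:2]/q[2]*m['fx']+[m['cx'],m['cy']]; print(u,v)
print(topdisc(s,m,d,26,u,v,35,3))
P=cloud(s,m,d); t=P[(np.hypot(P[...,0]-641.8,P[...,1]+134)<11)&(P[...,2]<40)]; A=np.c_[t[:,:2]-[641.8,-134],np.ones(len(t))]; print('plane',np.linalg.lstsq(A,t[:,2],rcond=None)[0].round(3))
cv2.imwrite('pics/c2.png',cv2.resize(cv2.imread('pics/w4.png')[120:260,170:340],None,fx=3,fy=3))
E
```

```text
40.86879316978891 [ 643.  -133.5  123. ] [-0.   0.7 -0.4]
253.25834960896876 184.9651570834719
(array([254.1, 187.9]), array([26.6, 27.1]), array([ 641.4, -133.4,   26. ]), np.float64(25.3))
plane [-9.0000e-03 -3.0000e-03  2.5071e+01]
```

View pics/c2.png

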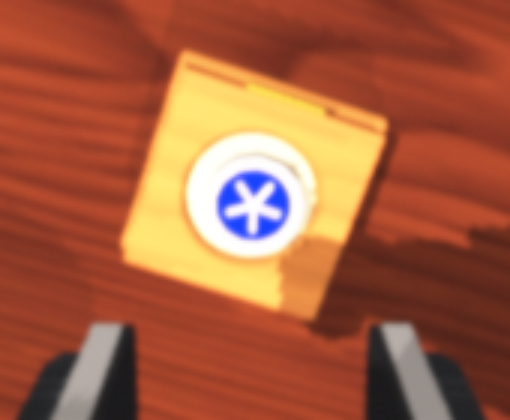

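Blue is seated flat and centred in the recess, with its top at 26 mm once the depth bias is removed. Next is gold.

Emit:
{"method": "drive_tool", "body": {"plan": [[[-0.2,-12,0,0,0],[-0.2,-28,0,0,0],[-0.2,-30,0.5,0,0],[-0.2,-30,0.5,0,0],[-0.2,-30,0.5,0,0],[-0.2,-30,0.5,-5,0],[-0.2,-26,0.5,-10,0],[-0.2,-14,0,-15,0],[-0.2,-5,0,-15,0],[-0.2,-1,0,-15,0],[-0.2,0,0,-12,0],[-0.2,0,0,-8,0],[-0.2,0,0,-5,0],[-0.2,0,0,0,0],[-0.2,0,0,0,0]]]}}

```text
clock: 8.52
position: [435.9, -131.0, 35.2]
ee_rot: [-0.153, 0.988, -0.0, -0.0]
contact_force: [0.5, -0.1, 0.5]
gripper_width: 51.5
grasp_force: 0.0
```

```bash
python3 - <<'E'
from h import *
s,im,d,m=pickle.load(open('pics/w4.pkl','rb')); print(fingers(s,m,d))
s,im,d,m=snap("wrist","w5"); print(s['gripper_width'],np.round(s['position'],1),np.round(s['contact_force'],1)); print(fingers(s,m,d))
E
```

```text
[(1760, [-11.2, -5.5, -3.1], [20.1, 21.8, 37.3]), (1751, [-11.3, -5.9, -3.0], [20.1, 21.9, 37.7])]
51.4923188802193 [ 435.9 -131.    35.2] [ 0.5 -0.1  0.5]
[(3756, [1.8, 2.5, 3.1], [0.2, 19.6, 38.4]), (3582, [1.8, 2.6, 3.2], [0.3, 25.4, 38.6])]
```

Emit:
{"method": "drive_tool", "body": {"plan": [[[-0.2,0,0,-5,0],[-0.2,0,0,-3.5,0],[-0.2,0,0,0,0],[0,0,0,0,0],[0.3,0,0,0,0],[0.5,0,0,0,0],[0.5,0,0,0,0],[0.5,0,0,0,0],[0.5,0,0,0,0]]]}}

```text
clock: 9.32
position: [435.9, -131.1, 27.5]
ee_rot: [-0.153, 0.988, -0.0, 0.0]
contact_force: [-1.5, 0.5, 4.8]
gripper_width: 39.0
grasp_force: 59.7
```

Emit:
{"method": "drive_tool", "body": {"plan": [[[0.5,0,0,4,0],[0.5,0,0,8,0],[0.5,0,0,15,0],[0.5,2,8,20,0],[0.5,5,20,20,0],[0.5,7,26,15,0],[0.5,7,28,8,0],[0.5,7,28,2,0],[0.5,7,26,0,0],[0.5,6,22,0,0],[0.5,5,16,0,0],[0.5,3,9,0,0],[0.5,0,3,0,0],[0.5,0,0,0,0],[0.5,0,0,0,0],[0.5,0,0,0,0]]]}}

```text
clock: 10.65
position: [484.3, 54.1, 118.8]
ee_rot: [-0.152, 0.988, -0.0, -0.0]
contact_force: [0.5, -0.3, -1.3]
gripper_width: 39.0
grasp_force: 60.5
```

```bash
cat > look.py <<'E'
import sys
from h import *
n,x,y,tag,rad=sys.argv[1],float(sys.argv[2]),float(sys.argv[3]),sys.argv[4],float(sys.argv[5])
s,im,d,m=snap("wrist",tag); print(s['gripper_width'],np.round(s['position'],1),np.round(s['contact_force'],1))
C,R=cam(s,m); q=R.T@(np.array([x,y,16])-C); u,v=q[:2]/q[2]*m['fx']+[m['cx'],m['cy']]
lo,hi,z=HSV[n]; e=felt(im,lo,hi,u,v,60); print(e, ray(s,m,*e[0],16).round(1), dpt(s,m,d,*e[0],2).round(1),'diam',np.round(np.array(e[1])*(C[2]-16)/m['fx'],1))
print('held',held(s,im,m,d,rad,(-15,6)))
E
python3 look.py m 454 53 w6 21
```

```text
39.039910529116725 [484.3  54.1 118.8] [ 0.5 -0.3 -1.3]
((262.4327392578125, 154.56576538085938), (56.19969940185547, 56.88957595825195), 75.70706176757812) [453.6  52.6  16. ] [453.5  52.5  16.7] diam [47.4 48. ]
held {'n': 3719, 'z0': np.float64(-6.5), 'tilt': array([ 0.006, -0.005]), 'xr': array([-20.2,  19.5]), 'yr': array([-17.7,  17.6])}
```

View pics/w6.png

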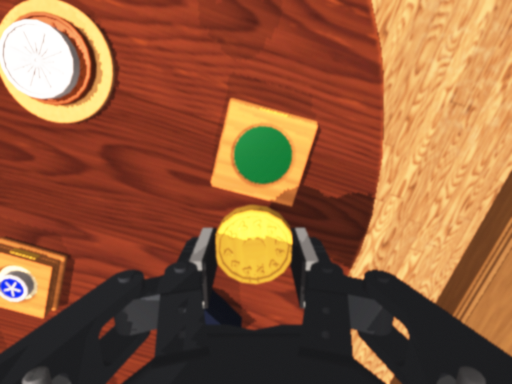

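Gold is held level at (255,244). Green felt is at (262,155), i.e. about (454,53).

Emit:
{"method": "drive_tool", "body": {"plan": [[[0.5,-8,0,-12,0],[0.5,-10,-0.4,-18,0],[0.5,-8,-0.4,-18,0],[0.5,-3,0,-18,0],[0.5,-1,0,-14,0],[0.5,0,0,-8,0],[0.5,0,0,-4,0],[0.5,0,0,-2,0],[0.5,0,0,0,0],[0.5,0,0,0,0]]]}}

```text
clock: 11.53
position: [455.5, 54.3, 25.5]
ee_rot: [-0.153, 0.988, 0.0, 0.001]
contact_force: [-0.4, 0.3, -0.9]
gripper_width: 38.8
grasp_force: 60.5
```

Emit:
{"method": "drive_tool", "body": {"plan": [[[0.5,-1,-1,-2,0],[0.5,0,0,-2,0],[0.5,0,0,-1.5,0],[0.5,0,0,-0.8,0],[0.5,0,0,0,0],[0.5,0,0,0,0]]]}}

```text
clock: 12.03
position: [453.8, 53.2, 18.8]
ee_rot: [-0.153, 0.988, -0.0, 0.0]
contact_force: [-1.3, 0.3, 2.5]
gripper_width: 38.8
grasp_force: 62.4
```

Emit:
{"method": "drive_tool", "body": {"plan": [[[0.1,0,0,0,0],[-0.1,0,0,0,0],[-0.25,0,0,0,0],[-0.25,0,0,0,0],[-0.25,0,0,6,0],[-0.25,0,0,15,0],[-0.25,0,0,25,0],[-0.25,0,0,30,0],[-0.25,0,0,25,0],[-0.25,0,0,0,0],[-0.25,0,0,0,0]]]}}

```text
clock: 12.95
position: [454.7, 53.7, 121.4]
ee_rot: [-0.153, 0.988, 0.001, 0.002]
contact_force: [-0.3, 1.6, -0.5]
gripper_width: 53.5
grasp_force: 0.0
```

```bash
cat > seat.py <<'E'
import sys
from h import *
x,y,tag,rad=float(sys.argv[1]),float(sys.argv[2]),sys.argv[3],float(sys.argv[4])
s,im,d,m=snap("wrist",tag); print(s['gripper_width'],np.round(s['position'],1),fingers(s,m,d)[0][1])
C,R=cam(s,m); q=R.T@(np.array([x,y,26])-C); u,v=q[:2]/q[2]*m['fx']+[m['cx'],m['cy']]
print('disc',topdisc(s,m,d,26,u,v,int(rad*1.9),3))
P=cloud(s,m,d); t=P[(np.hypot(P[...,0]-x,P[...,1]-y)<rad*.75)&(P[...,2]<40)]; A=np.c_[t[:,:2]-[x,y],np.ones(len(t))]; print('plane',np.linalg.lstsq(A,t[:,2],rcond=None)[0].round(3))
print('square at 20', topdisc(s,m,d,20,u,v,int(rad*4.2),2))
E
python3 seat.py 454 53 w7 21
```

```text
53.496943512699346 [454.7  53.7 121.4] [-12.1, -6.3, -4.5]
disc (array([253.3, 188.9]), array([38.3, 39.5]), array([453.7,  53.4,  26. ]), np.float64(25.1))
plane [1.0000e-03 1.0000e-03 2.4916e+01]
square at 20 (array([251.5, 184. ]), array([84.1, 98.3]), array([451.6,  51.1,  20. ]), np.float64(20.3))
```

Gold is seated, flat and centred. Next is silver.

Emit:
{"method": "drive_tool", "body": {"plan": [[[-0.52,-1,-10,0,0],[-0.52,-3,-24,0,0],[-0.52,-3,-28,0,0],[-0.52,-3,-28,0,0],[-0.52,-3,-28,0,0],[-0.52,-3,-28,0,0],[-0.52,-2,-22,0,0],[-0.52,-2,-12,-5,0],[-0.52,0,-5,-5,0],[-0.52,0,0,0,0],[-0.52,0,0,0,0]]]}}

```text
clock: 13.92
position: [433.1, -131.9, 108.6]
ee_rot: [-0.152, 0.988, 0.0, -0.001]
contact_force: [-0.4, 0.1, 1.1]
gripper_width: 65.2
grasp_force: 0.0
```

```bash
python3 - <<'E'
from h import *
s,im,d,m=snap("wrist","w8"); print(s['gripper_width'],np.round(s['position'],1),fingers(s,m,d)[0][1])
for x,y,z in ((434.5,-132.5,25),(432,-132,15)):
    C,R=cam(s,m); q=R.T@(np.array([x,y,z])-C); u,v=q[:2]/q[2]*m['fx']+[m['cx'],m['cy']]; print(z,topdisc(s,m,d,z,u,v,60))
E
```

```text
65.1971615567023 [ 433.1 -131.9  108.6] [-14.1, -8.7, -7.0]
25 (array([251.7, 195.6]), array([49.9, 51.7]), array([ 434. , -132.9,   25. ]), np.float64(24.0))
15 (array([254. , 190.1]), array([62.3, 64.4]), array([ 431.7, -131.7,   15. ]), np.float64(14.3))
```

Emit:
{"method": "drive_tool", "body": {"plan": [[[-0.52,0.5,-0.5,-15,0],[-0.52,0.5,0,-20,0],[-0.52,0.3,0,-20,0],[-0.52,0,0,-16,0],[-0.52,0,0,-10,0],[-0.52,0,0,-5,0],[-0.52,0,0,-2,0],[-0.52,0,0,0,0],[-0.52,0,0,0,0]]]}}

```text
clock: 14.72
position: [435.8, -132.0, 22.2]
ee_rot: [-0.153, 0.988, -0.0, 0.001]
contact_force: [-0.4, -0.5, 0.3]
gripper_width: 64.7
grasp_force: 0.0
```

Emit:
{"method": "drive_tool", "body": {"plan": [[[-0.52,-0.8,0,-4,0],[-0.52,0,0,-2.2,0],[-0.52,0,0,0,0],[-0.35,0,0,0,0],[-0.2,0,0,0,0],[0.1,0,0,0,0],[0.1,0,0,0,0],[0.1,0,0,0,0],[0.1,0,0,0,0]]]}}

```text
clock: 15.47
position: [434.4, -132.4, 16.3]
ee_rot: [-0.153, 0.988, -0.0, 0.0]
contact_force: [-2.2, 1.0, 7.6]
gripper_width: 51.8
grasp_force: 61.1
```

Emit:
{"method": "drive_tool", "body": {"plan": [[[0.1,0,0,4,0],[0.1,0,0,8,0],[0.1,0,0,15,0],[0.1,5,-4,20,0],[0.1,15,-12,20,0],[0.1,22,-18,18,0],[0.1,24,-20,12,0],[0.1,24,-20,6,0],[0.1,24,-20,2,0],[0.1,24,-20,0,0],[0.1,24,-19,0,0],[0.1,20,-16,0,0],[0.1,14,-12,0,0],[0.1,8,-6,0,0],[0.1,3,-2,0,0],[0.1,0,0,0,0],[0.1,0,0,0,0],[0.1,0,0,0,0]]]}}

```text
clock: 16.97
position: [640.6, -300.6, 120.6]
ee_rot: [-0.153, 0.988, 0.0, -0.0]
contact_force: [0.1, 0.4, -1.6]
gripper_width: 51.6
grasp_force: 63.0
```

```bash
python3 look.py l 606 -301 w9 27.5
```

```text
51.594195610574154 [ 640.6 -300.6  120.6] [ 0.1  0.4 -1.6]
((268.20880126953125, 151.99081420898438), (71.2143783569336, 72.0301513671875), 56.3892707824707) [ 606.6 -298.    16. ] [ 606.5 -298.    16.6] diam [60.5 61.2]
held {'n': 6639, 'z0': np.float64(-7.5), 'tilt': array([-0., -0.]), 'xr': array([-26.2,  25.7]), 'yr': array([-24. ,  23.9])}
```

View pics/w9.png

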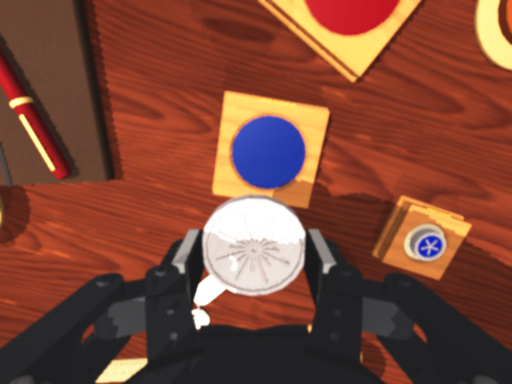

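Silver is held level at (253,245), and the blue felt is fully visible at (268,152). Target is (607,-297.7), seating at TCP z of about 17.3.

Emit:
{"method": "drive_tool", "body": {"plan": [[[0.1,-9,1,-12,0],[0.1,-11,1,-18,0],[0.1,-9,0.5,-18,0],[0.1,-4,0,-18,0],[0.1,-1,0,-14,0],[0.1,0,0,-8,0],[0.1,0,0,-5,0],[0.1,0,0,-3,0],[0.1,0,0,0,0],[0.1,0,0,0,0]]]}}

```text
clock: 17.85
position: [608.0, -298.9, 25.2]
ee_rot: [-0.153, 0.988, -0.0, 0.001]
contact_force: [-0.0, -0.8, -1.9]
gripper_width: 51.5
grasp_force: 63.0
```

Emit:
{"method": "drive_tool", "body": {"plan": [[[0.1,-0.8,1,-2,0],[0.1,0,0,-2,0],[0.1,0,0,-2,0],[0.1,0,0,-1.2,0],[0.1,0,0,0,0],[0.1,0,0,0,0]]]}}

```text
clock: 18.35
position: [606.6, -297.8, 17.5]
ee_rot: [-0.153, 0.988, -0.0, 0.0]
contact_force: [-1.2, 0.2, -0.3]
gripper_width: 51.6
grasp_force: 63.2
```

Emit:
{"method": "drive_tool", "body": {"plan": [[[0.1,0,0,-0.4,0],[0.1,0,0,0,0],[0.1,0,0,0,0]]]}}

```text
clock: 18.6
position: [606.6, -297.8, 17.4]
ee_rot: [-0.153, 0.988, -0.0, 0.0]
contact_force: [-1.0, 1.9, 4.1]
gripper_width: 51.4
grasp_force: 63.4
```

Contact. Releasing.

Emit:
{"method": "drive_tool", "body": {"plan": [[[-0.2,0,0,0,0],[-0.4,0,0,0,0],[-0.55,0,0,0,0],[-0.55,0,0,0,0],[-0.55,0,0,6,0],[-0.55,0,0,15,0],[-0.55,0,0,25,0],[-0.55,0,0,30,0],[-0.55,0,0,25,0],[-0.55,0,0,0,0],[-0.55,0,0,0,0]]]}}

```text
clock: 19.52
position: [607.8, -298.2, 120.4]
ee_rot: [-0.153, 0.988, -0.001, 0.002]
contact_force: [-0.0, 1.0, -0.4]
gripper_width: 66.2
grasp_force: 0.0
```

```bash
python3 seat.py 607 -298 w10 27.5
```

```text
66.18804165520865 [ 607.8 -298.2  120.4] [-14.6, -8.9, -7.4]
disc (array([254.6, 189. ]), array([50.6, 52. ]), array([ 606.3, -297.7,   26. ]), np.float64(25.1))
plane [-1.000e-03  3.000e-03  2.497e+01]
square at 20 (array([253.3, 184.8]), array([ 93.2, 117.9]), array([ 604.7, -299.3,   20. ]), np.float64(20.5))
```

Silver is seated. Next is bronze.

Emit:
{"method": "drive_tool", "body": {"plan": [[[-0.88,-8,7,0,0],[-0.88,-20,19,0,0],[-0.88,-26,25,0,0],[-0.88,-28,27,0,0],[-0.88,-28,27,0,0],[-0.88,-26,25,0,0],[-0.88,-20,19,0,0],[-0.88,-12,11,-5,0],[-0.88,-6,6,-10,0],[-0.88,-1.5,1.5,-10,0],[-0.88,0,0,0,0],[-0.88,0,0,0,0]]]}}

```text
clock: 20.57
position: [430.3, -130.3, 92.0]
ee_rot: [-0.153, 0.988, 0.0, -0.001]
contact_force: [-0.1, -0.0, 0.3]
gripper_width: 80.1
grasp_force: 0.0
```

```bash
python3 - <<'E'
from h import *
s,im,d,m=snap("wrist","w11"); print(s['gripper_width'],np.round(s['position'],1),fingers(s,m,d)[0][1])
for x,y,z in ((432,-132,15),(433,-132,5)):
    C,R=cam(s,m); q=R.T@(np.array([x,y,z])-C); u,v=q[:2]/q[2]*m['fx']+[m['cx'],m['cy']]; print(z,topdisc(s,m,d,z,u,v,70))
E
```

```text
80.14346848942786 [ 430.3 -130.3   92. ] [-17.7, -12.9, -11.3]
15 (array([251. , 198.4]), array([61.3, 63.8]), array([ 431.6, -131.8,   15. ]), np.float64(13.9))
5 (array([249.6, 195. ]), array([85.4, 89. ]), array([ 432.2, -132.8,    5. ]), np.float64(5.0))
```

View pics/w11.png

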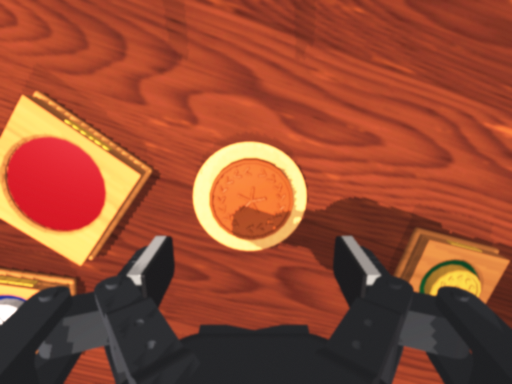

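Only the bronze medal is left on the mat, at (252,198).

Emit:
{"method": "drive_tool", "body": {"plan": [[[-0.88,0.5,-0.5,-15,0],[-0.88,0.5,-0.5,-20,0],[-0.88,0,0,-20,0],[-0.88,0,0,-14,0],[-0.88,0,0,-7,0],[-0.88,0,0,-4,0],[-0.88,0,0,-2,0],[-0.88,0,0,0,0],[-0.88,0,0,0,0]]]}}

```text
clock: 21.37
position: [432.7, -131.3, 11.4]
ee_rot: [-0.153, 0.988, -0.0, 0.001]
contact_force: [0.5, -0.7, 0.0]
gripper_width: 80.7
grasp_force: 0.0
```

Emit:
{"method": "drive_tool", "body": {"plan": [[[-0.88,-0.5,0,-4,0],[-0.88,0,0,-3,0],[-0.88,0,0,-0.5,0],[-0.7,0,0,0,0],[-0.5,0,0,0,0],[-0.2,0,0,0,0],[-0.2,0,0,0,0],[-0.2,0,0,0,0],[-0.2,0,0,0,0]]]}}

```text
clock: 22.12
position: [431.6, -131.4, 4.3]
ee_rot: [-0.153, 0.988, -0.0, 0.0]
contact_force: [-1.6, -0.1, 7.2]
gripper_width: 64.5
grasp_force: 63.6
```

Emit:
{"method": "drive_tool", "body": {"plan": [[[-0.2,0,0,4,0],[-0.2,0,0,8,0],[-0.2,0,0,15,0],[-0.2,1,-3,20,0],[-0.2,5,-10,22,0],[-0.2,8,-16,20,0],[-0.2,11,-21,15,0],[-0.2,12,-23,8,0],[-0.2,11,-23,3,0],[-0.2,10,-20,0,0],[-0.2,8,-16,0,0],[-0.2,5,-10,0,0],[-0.2,2,-5,0,0],[-0.2,1,-1,0,0],[-0.2,0,0,0,0],[-0.2,0,0,0,0],[-0.2,0,0,0,0]]]}}

```text
clock: 23.53
position: [505.1, -278.4, 118.3]
ee_rot: [-0.153, 0.988, 0.0, -0.0]
contact_force: [-0.2, 0.2, -2.4]
gripper_width: 64.6
grasp_force: 67.1
```

```bash
python3 look.py xl 466 -280 w12 34
```

```text
64.61529234358675 [ 505.1 -278.4  118.3] [-0.2  0.2 -2.4]
((266.6060485839844, 144.65658569335938), (89.42806243896484, 90.84294128417969), 27.32541847229004) [ 465.4 -279.3   16. ] [ 465.3 -279.3   16.7] diam [75.3 76.4]
held {'n': 10783, 'z0': np.float64(-9.3), 'tilt': array([-0.002, -0.   ]), 'xr': array([-33.2,  31.1]), 'yr': array([-30.3,  30.2])}
```

View pics/w12.png

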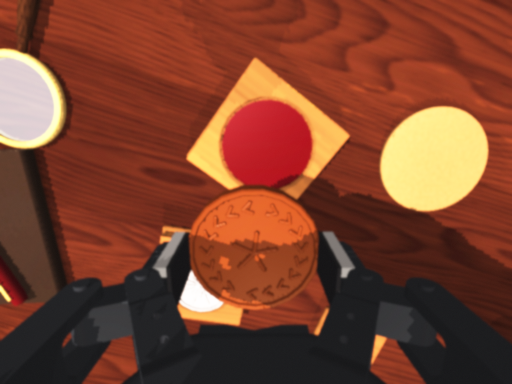

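Bronze is held level at (255,248), and the red felt at (267,145) gives (465.5,-279).

Emit:
{"method": "drive_tool", "body": {"plan": [[[-0.2,-10,0,-10,0],[-0.2,-12,0,-18,0],[-0.2,-10,0,-18,0],[-0.2,-6,0,-18,0],[-0.2,-2,0,-14,0],[-0.2,0,0,-8,0],[-0.2,0,0,-5,0],[-0.2,0,0,-3,0],[-0.2,0,0,0,0],[-0.2,0,0,0,0]]]}}

```text
clock: 24.42
position: [466.4, -279.4, 24.9]
ee_rot: [-0.153, 0.988, -0.0, 0.001]
contact_force: [-0.5, -0.4, -2.8]
gripper_width: 64.7
grasp_force: 67.2
```

Emit:
{"method": "drive_tool", "body": {"plan": [[[-0.2,-0.7,0.4,-2.5,0],[-0.2,0,0,-2.5,0],[-0.2,0,0,-2,0],[-0.2,0,0,-2,0],[-0.2,0,0,0,0],[-0.2,0,0,0,0]]]}}

```text
clock: 24.92
position: [464.9, -278.9, 15.5]
ee_rot: [-0.153, 0.988, -0.0, 0.0]
contact_force: [0.6, 1.1, 0.1]
gripper_width: 64.4
grasp_force: 67.3
```

Emit:
{"method": "drive_tool", "body": {"plan": [[[-0.2,0,0,-0.4,0],[-0.2,0,0,0,0],[-0.2,0,0,0,0]]]}}

```text
clock: 25.17
position: [464.9, -278.9, 15.4]
ee_rot: [-0.153, 0.988, -0.0, 0.0]
contact_force: [-1.9, 1.3, 4.9]
gripper_width: 64.4
grasp_force: 67.9
```

Contact. Releasing.

Emit:
{"method": "drive_tool", "body": {"plan": [[[-0.5,0,0,0,0],[-0.7,0,0,0,0],[-0.9,0,0,0,0],[-0.9,0,0,0,0],[-0.9,0,0,6,0],[-0.9,0,0,15,0],[-0.9,0,0,25,0],[-0.9,0,0,30,0],[-0.9,0,0,25,0],[-0.9,0,0,30,0],[-0.9,0,0,0,0],[-0.9,0,0,0,0]]]}}

```text
clock: 26.17
position: [466.1, -279.2, 148.3]
ee_rot: [-0.153, 0.988, -0.001, 0.003]
contact_force: [-0.4, -0.4, -0.4]
gripper_width: 81.2
grasp_force: 0.0
```

```bash
python3 seat.py 465.5 -279 w13 34
```

```text
81.23602280997073 [ 466.1 -279.2  148.3] [-17.8, -13.1, -12.3]
disc (array([254.6, 181.3]), array([63.2, 64.9]), array([ 465.2, -278.6,   26. ]), np.float64(24.9))
plane [ 0.    -0.    24.808]
square at 20 (array([254.7, 177.4]), array([114.1, 131.1]), array([ 463. , -279.2,   20. ]), np.float64(20.8))
```

View pics/w13.png

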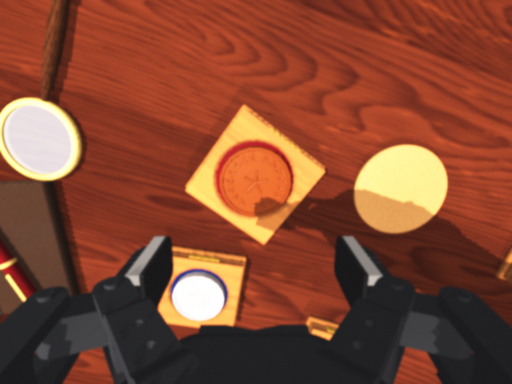

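Bronze lies flat in the red recess at (254,180) and silver sits in its own at (198,296). The mat is empty and nothing is in contact with the robot. Handing in.

```bash
python3 -c "
from bench import *
print(job_done())"
```

```text
the job is handed in; nothing more can be done
None
```

All four medals are in their own plinths; wrist-camera checks after each release showed them flat and centred, and I handed the job in at about 26 s of the 106 s limit, though no verdict came back.

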